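# Seat the orange logger in the dry-block bore

## Robot

A 6-joint arm with a two-finger parallel gripper is mounted at the origin on the work surface. World frame = base frame: x ahead of the robot, y to its left, z up, the work surface at z = 0. Lengths are in m, angles in rad, forces in N, time in s.
With the tool pointing down it reaches from about 0.25 to 0.725 m from the base axis. Payload 4 kg.
Tool frame: the origin (TCP) lies on the centre line of the jaws, within the pads' length; the fingertips stand 22 mm ahead of it and the grasp point (between the pads) lies 3 mm ahead of it; z points along the fingers, y is the line along which they close (so a half turn about z gives the same grasp; the last joint's range is limited). The gripper opens to 85 mm and grips with 20 to 120 N. Pads are 22 mm wide; open, the fingers measure 114 mm over their backs; the gripper's body (76 mm by 85 mm) begins 54 mm behind the grasp point. The pads swing forward as they close: fully open they stand 13 mm farther back than shut.
Start: joints at [-1.304, 0.241, 0.005, 1.335, 0, 1.571], TCP at [0.132, -0.482, 0.232] pointing down, gripper open.
Joint ranges: [-2.72, 2.72], [-1.05, 1.87], [-1.09, 1.28], [-1.99, 2.15], [-1.42, 1.44], [-3.14, 3.14]. Speed limits (rad/s): [2.79, 2.79, 3.14, 3.14, 3.14, 3.14].

## Interface

Orientations are given as a unit quaternion [x, y, z, w].
In Python, from workcell import bot gives the robot as it stands.
- The arm moves only by the shell command python3 -m inch 'ROWS'. ROWS is JSON, one flat list of numbers, 7 for each row, row after row: the shift along the world's x, y, z in mm, then the turn, a rotation vector about the world's x, y, z in rad, then the opening in per cent of the stroke, from 0 (shut) to 100 (fully open). A call has 1 to 8 rows; each row is the pose to reach, as a shift and turn from the pose commanded when the call began; what a row does not reach only later rows make up. A row lasts 1/12 s, in which the tool goes at most 41.7 mm and 7.16 degrees, less where a joint would pass 70% of its speed; a pose out of reach is approached as far as the arm can. A call with a gripper value outside its range is refused whole. The fingers move at their own pace and stop on an object; the grip force is fixed at half the most. Time passes only in rows, so rows that repeat a pose let the fingers close. It gives the time, the measured TCP pose, the force, the opening and the grip force at its end, in the units of the state.
- bot.get_obs(): the state, without advancing time (a new reading comes with each control period).
- bot.camera(name): name is "scene" or "top" or "wrist"; returns the picture (420x560x3 uint8, blue, green, red); there is no depth.
- bot.camera_info(name): a dict with "intrinsics" (3x3 intrinsics, pixels), "camera_from_world" (4x4, takes a point from world to camera coordinates); the wrist camera has in their place "hand_eye" (4x4, takes a point from camera to tool coordinates, whose origin is the TCP and whose axes are the flange's). Camera axes: x right, y down, z forward; pixel columns grow to the right and rows downward; lengths in m; the calibration is good to about 2 mm. A picture is of the moment at which its call begins: read the wrist's pose just before it. camera_info takes no time and is no camera call.
- bot.job_done(): hands the job in; it is judged then, once.
Trained networks look in the newest picture that a camera, given by its name, has taken for a name from the list of things; names that differ only in an ending like _2 or _b are one class to them, and where a whole thing is asked for, a point or a joint stands for the part that bears it (a point fixed in the world has none). Each returns a list of dicts, best first, with "confidence" (0 to 1); they miss things now and then, are a little off and sometimes report something else, mostly with a low value. They report only what shows in the picture. A call takes as long as a camera call. They do not tell look-alikes from the thing itself.
- bot.silhouettes(camera, target): "mask" (420x560 bool, what is visible of it) and "uv" ([column, row] in pixels, amid what is visible of it).
- bot.spot_point(camera, target): "uv" ([column, row] in pixels: a listed point, or the origin of a listed thing).
The state is a dict: "clock": time; "joint_pos": joint angles; "joint_vel": joint speeds; "tau": joint torques, N m; "eef_pos": TCP position; "tool_rot": TCP orientation; "ft_force": force on the tool from outside, world axes, zero at the start; "ft_torque": the same for the moment, N m; "grip_width": finger opening in m; "grasp_force": force on a finger pad.
Only numpy, scipy, OpenCV 4.12 (cv2) and the standard library are available. Lean on these libraries where they do the work, as an engineer would, in place of code of your own. Each camera call takes 0.05 s, during which the arm holds its last target. There are 200 camera calls.

## Task

Take the orange-headed temperature logger out of the white rack and put it in the orange-collared bore of the dry-block unit: lead it in leaning by 15 to 20 degrees, so that one edge of its foot goes into the mouth first, then straighten it upright and slide it down, still held, until it is fully home, and let go. Leave the blue-headed logger standing in the rack.

Things in the scene. Friction and masses are not known exactly. Their poses are not given: they have to be found in the camera images.
- logger_head (a point): Centre of the orange head of the logger to move: on its axis, 87.5 mm above its foot, 22.5 mm below its top. Grip it by this head, a plastic cylinder 30 mm across and 45 mm tall. z points along the axis from foot to head. It stands upright in one of the rack's three holes, its foot 10 mm above the table, and must rise 30 mm to come free.
- logger: The orange-headed logger, a rigid round pin 110 mm tall, 0.14 to 0.28 kg. The origin is the centre of its flat foot; z points along the axis from foot to head. Steel stem 24 mm across and 65 mm long, foot edge chamfered 2 mm, then the head. The fixed white rack is 75 x 270 mm, 40 mm high; the row of holes runs roughly along the table's y axis, turned by up to 20 degrees.
- bore (a point): Centre of the bore's mouth, level with the top of its orange collar (76 mm square), 110 mm above the table; z up, x away from the robot, y along the row of two bores. Mouth 45 mm wide, a cone narrowing over 9 mm to 27 mm, then straight; flat floor 54 mm below the mouth. The blue-collared bore lies 90 mm away along -y. Nothing within 150 mm on the unit is higher than the collar. Fixed.
- blue_logger_head (a point): Centre of the blue head of a second logger, same shape and size as the orange one. It stands upright in another hole of the same rack and stays there. The third hole holds a white capped tube, 103 mm tall, 30 mm across its cap. The holes lie in one row, 90 mm apart (27 mm wide, 30 mm deep); which holds which varies.
Things that resemble listed ones, but are neither listed nor needed, are in the scene too. Leave any turquoise look-alike of the logger alone. Leave any red look-alike of the part that bears blue_logger_head alone.

How it is judged:
On the way, in this order (a step that is already met when the one before it is completed fails the run):
1. the orange logger leans by more than 8 degrees with its foot's edge in the orange-collared mouth (foot centre within 15 mm of the bore's axis, at most 1.5 mm above the mouth) (angle between logger's own z axis and vertical between 0.14 and 0.8 rad and horizontal distance between logger and bore below 0.015 m and z of logger in the frame of bore below 0.0015 m), for 0.1 s.
2. the logger, still held by the fingers, is upright within 10 degrees and its foot is at least 40 mm down the bore (angle between logger's own z axis and vertical below 0.175 rad and horizontal distance between logger and bore below 0.01 m and z of logger in the frame of bore below -0.04 m and contact force between the fingers and logger above 0.5 N), for 0.1 s.
At the end, for the whole second after the job is handed in: The orange logger stands in the orange-collared bore, released, upright within 10 degrees, its foot at least 42 mm below the mouth and within 10 mm of the bore's axis; the blue logger is upright (within 10 degrees) and within 20 mm of where it stood (angle between each of logger, blue_logger_head's own z axis and vertical below 0.175 rad and horizontal distance between logger and bore below 0.01 m and z of logger in the frame of bore below -0.042 m and distance of blue_logger_head from where it was at the start of the episode below 0.02 m); the robot touches nothing.
It fails at once if the blue logger is lifted or pulled out of its place in the rack (distance of blue_logger_head from where it was at the start of the episode above 0.03 m).
It also fails if it takes over 53 s, if anything falls off the work surface, if the arm or the gripper's body presses on something with over 40 N, if the wrist force passes 120 N, or if a joint passes its speed limit or range.

## Working session

There is one attempt and no reset: what is moved stays moved. The work goes in short steps, Python scripts to look and compute and a shell command to move; the robot and the scene stay as the last step left them, time stands still between calls to the robot, and variables do not carry over. Pictures are saved under pics/ and viewed, at most 10 in all, crops included, and the job is handed in when it is done.

```bash
mkdir -p pics; cat > h.py <<'E'
import numpy as np, cv2
from workcell import bot
from scipy.spatial.transform import Rotation as R
def cam(name, obs=None):
    ci=bot.camera_info(name); K=np.array(ci["intrinsics"])
    if name=="wrist":
        T=np.eye(4); o=obs; T[:3,:3]=R.from_quat(o["tool_rot"]).as_matrix(); T[:3,3]=o["eef_pos"]
        W=T@np.array(ci["hand_eye"])
    else: W=np.linalg.inv(np.array(ci["camera_from_world"]))
    return K,W
def ray(uv,K,W):
    d=W[:3,:3]@np.linalg.solve(K,[uv[0],uv[1],1]); return W[:3,3],d
def atz(uv,z,K,W):
    c,d=ray(uv,K,W); return c+d*(z-c[2])/d[2]
def tri(rays):
    A=0;b=0
    for c,d in rays:
        d=d/np.linalg.norm(d);P=np.eye(3)-np.outer(d,d);A=A+P;b=b+P@c
    return np.linalg.solve(A,b)
def proj(p,K,W):
    q=np.linalg.inv(W)@np.r_[p,1]; q=K@q[:3]; return q[:2]/q[2]
E
python3 - <<'E'
from h import *
np.set_printoptions(precision=4,suppress=True)
o=bot.get_obs(); print(o["eef_pos"],o["tool_rot"],o["clock"],o["grip_width"])
ims=[]
for c in ["scene","top"]:
    ims.append(bot.camera(c)); K,W=cam(c); print(c,W[:3,3])
    for t,z in [("logger_head",.0975),("blue_logger_head",.0975),("bore",.11)]:
        for r in bot.spot_point(c,t)[:4]: print(c,t,np.round(r["uv"],1),round(r["confidence"],2),atz(r["uv"],z,K,W))
cv2.imwrite("pics/a.png",cv2.resize(np.vstack(ims),None,fx=.71,fy=.71)) 
E
```

```text
[ 0.1317 -0.4817  0.2314] [ 0.9911  0.133  -0.0001 -0.001 ] 0.0 0.08533416868260789
scene [0.8902 0.2919 0.7402]
scene logger_head [336.9 224.3] 0.76 [0.5184 0.147  0.0975]
scene logger_head [278.5 216.4] 0.6 [0.567  0.0548 0.0975]
scene blue_logger_head [419.6 297.3] 0.96 [0.554  0.3256 0.0975]
scene blue_logger_head [397.6 354.4] 0.91 [0.6544 0.3401 0.0975]
scene bore [209.6 149.5] 0.73 [ 0.5308 -0.1386  0.11  ]
scene bore [329.4 249.2] 0.16 [0.5741 0.1659 0.11  ]
top [0.4975 0.0841 1.1598]
top logger_head [231.  234.6] 0.67 [0.5182 0.1546 0.0975]
top logger_head [280.6 215.4] 0.6 [0.5573 0.0478 0.0975]
top blue_logger_head [144.  171.9] 0.75 [0.6562 0.339  0.0975]
top blue_logger_head [148.7 219.8] 0.58 [0.5531 0.3292 0.0975]
top bore [365.6 227.2] 0.57 [ 0.528  -0.1321  0.11  ]
```

View pics/a.png

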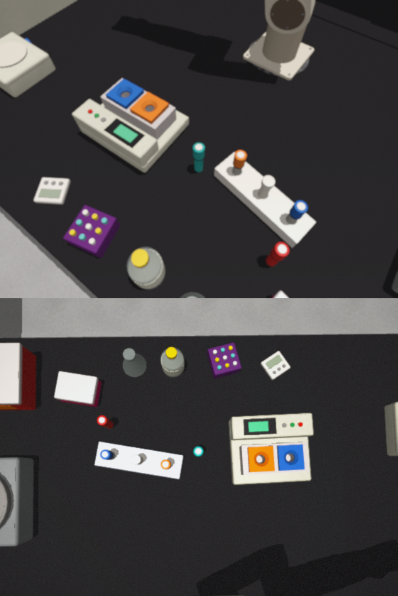

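Picture: the orange logger is at top-camera (234,234) and scene (338,222), at the robot-right end of the rack. White tube is in the middle and blue at the far end. The orange collar is at top (366,227). The networks' best hits match. Turquoise (~(0.56,0.05)) and red are outside the rack. I'll move above the orange head with the jaws across the row.

```bash
python3 -m inch '[20,33,3,0,0,0.07,100, 41,66,6,0,0,0.14,100, 62,100,9,0,0,0.21,100, 83,133,12,0,0,0.28,100, 104,167,15,0,0,0.35,100, 125,200,18,0,0,0.42,100, 146,235,20,0,0,0.49,100, 167,270,20,0,0,0.56,100]'; python3 -m inch '[20,33,0,0,0,0.07,100, 41,66,0,0,0,0.14,100, 62,100,0,0,0,0.21,100, 83,133,0,0,0,0.28,100, 104,167,0,0,0,0.35,100, 125,200,0,0,0,0.42,100, 146,235,0,0,0,0.49,100, 167,270,0,0,0,0.54,100]'; python3 -m inch '[20,33,0,0,0,0,100, 40,65,0,0,0,0,100, 52,92,0,0,0,0,100, 52,92,0,0,0,0,100, 52,92,0,0,0,0,100]'
python3 - <<'E'
from h import *
np.set_printoptions(precision=4,suppress=True)
o=bot.get_obs(); print(o["eef_pos"],o["joint_pos"],o["clock"])
m=R.from_quat(o["tool_rot"]).as_matrix(); print(m)
im=bot.camera("wrist"); K,W=cam("wrist",o); print(W[:3,3])
for t in ["logger_head","blue_logger_head"]:
    for r in bot.spot_point("wrist",t)[:4]: print(t,np.round(r["uv"],1),round(r["confidence"],2),atz(r["uv"],.0975,K,W))
for r in bot.silhouettes("wrist","logger_head")[:2]:
    print(r["uv"],r["confidence"]); 
cv2.imwrite("pics/b.png",im)
E
```

```text
clock: 1.07
eef_pos: [0.2996, -0.2109, 0.253]
tool_rot: [0.915, 0.403, 0.001, 0.001]
ft_force: [0.2, -1.4, 0.5]
grip_width: 0.0853
grasp_force: 0.0
clock: 1.73
eef_pos: [0.4665, 0.0597, 0.2525]
tool_rot: [0.774, 0.633, 0.0, 0.0]
ft_force: [0.9, -0.7, -0.5]
grip_width: 0.0853
grasp_force: 0.0
clock: 2.15
eef_pos: [0.5179, 0.151, 0.2515]
tool_rot: [0.775, 0.633, -0.001, -0.0]
ft_force: [-0.3, -0.6, 0.9]
grip_width: 0.0852
grasp_force: 0.0
[0.5179 0.151  0.2515] [ 0.2839  0.314   0.1538  1.412  -0.0003  2.0558] 2.15
[[ 0.1998  0.9798 -0.0013]
 [ 0.9798 -0.1998 -0.0007]
 [-0.0009 -0.0011 -1.    ]]
[0.5326 0.2279 0.3939]
logger_head [274.5 198.8] 0.8 [0.5185 0.1479 0.0975]
logger_head [328.7 277.4] 0.64 [0.556  0.056  0.0975]
blue_logger_head [273.5 177.7] 0.39 [0.5216 0.1678 0.0975]
[325.3, 274.5] 0.75
[273.8, 200.1] 0.58
```

View pics/b.png

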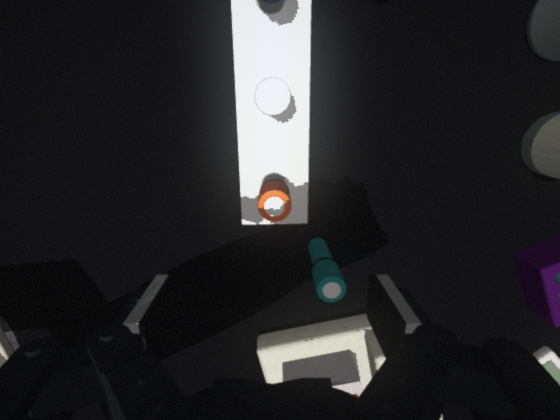

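The wrist view shows the orange head at about (274,204), with the jaws' line crossing the row; turquoise at (328,280) is clear. Descending and closing.

```bash
python3 -m inch '[0,-3,-30,0,0,0,100, 0,-3,-62,0,0,0,100, 0,-3,-94,0,0,0,100, 0,-3,-120,0,0,0,100, 0,-3,-138,0,0,0,100, 0,-3,-148,0,0,0,100, 0,-3,-148,0,0,0,100, 0,-3,-148,0,0,0,0]'; python3 -m inch '[0,0,0,0,0,0,0, 0,0,0,0,0,0,0, 0,0,0,0,0,0,0, 0,0,0,0,0,0,0, 0,0,0,0,0,0,0, 0,0,0,0,0,0,0, 0,0,0,0,0,0,0]'
```

```text
clock: 3.02
eef_pos: [0.518, 0.1461, 0.105]
tool_rot: [0.776, 0.631, 0.0, 0.0]
ft_force: [0.3, -0.6, 0.5]
grip_width: 0.0759
grasp_force: 0.0
clock: 3.6
eef_pos: [0.5189, 0.1471, 0.1058]
tool_rot: [0.775, 0.631, 0.001, 0.001]
ft_force: [-0.6, -0.1, 6.3]
grip_width: 0.0273
grasp_force: 59.0
```

```bash
python3 - <<'E'
from h import *
o=bot.get_obs(); im=bot.camera("wrist"); K,W=cam("wrist",o)
print(o["grip_width"],o["grasp_force"],o["ft_force"])
for r in bot.spot_point("wrist","logger_head")[:3]: print(r["uv"],r["confidence"],atz(r["uv"],.0975,K,W))
print("tcp+ proj",proj(o["eef_pos"],K,W), proj(np.array(o["eef_pos"])+[0,0,.0145],K,W))
cv2.imwrite("pics/c.png",im)
E
```

```text
0.027348348984457423 58.95828366279602 [-0.60802961 -0.06273754  6.28115122]
[271.1, 266.4] 0.91 [0.51770764 0.14861512 0.0975    ]
[362.4, 389.8] 0.75 [0.55373447 0.05943774 0.0975    ]
tcp+ proj [274.15180865 276.57176965] [274.46558285 292.4789424 ]
```

View pics/c.png

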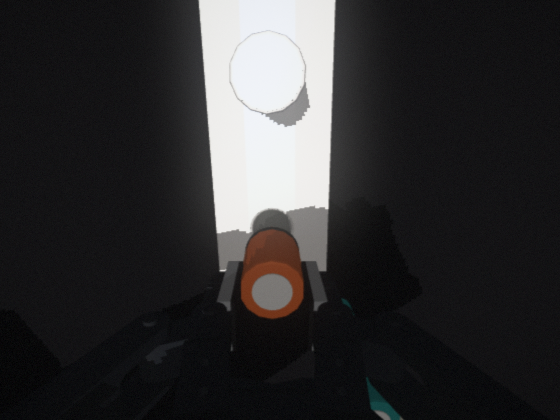

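The logger is gripped on axis: its top shows at (272,292), where I predicted (274,292). I'll lift and carry it past the bore, so the wrist camera sees the mouth unobstructed.

```bash
python3 -m inch '[0,0,8,0,0,0,0, 0,0,20,0,0,0,0, 0,0,40,0,0,0,0, 0,0,65,0,0,0,0, 0,0,90,0,0,0,0, 0,0,115,0,0,0,0, 0,0,135,0,0,0,0, 0,0,135,0,0,0,0]'; python3 -m inch '[0,-15,0,0,0,0,0, 0,-40,0,0,0,0,0, 0,-75,0,0,0,0,0, 2,-110,0,0,0,0,0, 4,-145,0,0,0,0,0, 6,-180,0,0,0,0,0, 8,-215,0,0,0,0,0, 10,-250,0,0,0,0,0]';  python3 -m inch '[0,-35,0,0,0,0,0, 0,-65,0,0,0,0,0, 0,-85,0,0,0,0,0, 0,-100,0,0,0,0,0, 0,-110,0,0,0,0,0, 0,-110,0,0,0,0,0, 0,-110,0,0,0,0,0]'
python3 - <<'E'
from h import *
np.set_printoptions(precision=4,suppress=True)
o=bot.get_obs(); print(o["eef_pos"],o["joint_pos"],o["clock"])
im=bot.camera("wrist"); K,W=cam("wrist",o)
for r in bot.spot_point("wrist","bore")[:3]: print("bore",np.round(r["uv"],1),round(r["confidence"],2),atz(r["uv"],.11,K,W))
def collar(im,K,W,n):
    h=cv2.cvtColor(im,cv2.COLOR_BGR2HSV); m=cv2.inRange(h,(5,120,80),(20,255,255))
    cs,_=cv2.findContours(m,cv2.RETR_EXTERNAL,cv2.CHAIN_APPROX_NONE)
    for c in sorted(cs,key=cv2.contourArea)[::-1][:2]:
        b=cv2.boxPoints(cv2.minAreaRect(c)); hull=cv2.convexHull(c)
        g=np.array([atz(p[0],.11,K,W)[:2] for p in c]).astype(np.float32)
        print(n,cv2.contourArea(c),c.reshape(-1,2).mean(0),cv2.minAreaRect(g))
collar(im,K,W,"wrist")
for c in ["top","scene"]:
    K2,W2=cam(c); collar(bot.camera(c),K2,W2,c)
    for r in bot.spot_point(c,"bore")[:2]: print(c,np.round(r["uv"],1),round(r["confidence"],2),atz(r["uv"],.11,K2,W2))
cv2.imwrite("pics/d.png",im)
E
```

```text
clock: 4.37
eef_pos: [0.5198, 0.1473, 0.244]
tool_rot: [0.775, 0.631, 0.004, 0.002]
ft_force: [1.1, 1.3, -1.8]
grip_width: 0.0276
grasp_force: 60.0
clock: 5.03
eef_pos: [0.5267, -0.1047, 0.2377]
tool_rot: [0.775, 0.632, -0.001, -0.001]
ft_force: [0.7, -0.2, -2.2]
grip_width: 0.0276
grasp_force: 59.9
clock: 5.62
eef_pos: [0.5276, -0.2127, 0.2386]
tool_rot: [0.775, 0.631, -0.0, -0.001]
ft_force: [-0.1, -0.4, -2.2]
grip_width: 0.0274
grasp_force: 59.9
[ 0.5276 -0.2127  0.2386] [-0.3836  0.3781  0.2126  1.4067  0.0008  1.3912] 5.6167
bore [252.3 114. ] 0.75 [ 0.5262 -0.137   0.11  ]
wrist 9222.5 [255.9008 112.4504] ((0.5285374522209167, -0.13888031244277954), (0.07560846209526062, 0.07528810203075409), 1.8390986919403076)
wrist 4379.0 [271.713  274.5391] ((0.5114442706108093, -0.2796025574207306), (0.09087339788675308, 0.05771913751959801), 79.90047454833984)
top 1187.0 [367.4783 226.1014] ((0.5302479267120361, -0.13613975048065186), (0.0749010220170021, 0.07612733542919159), 2.0690441131591797)
top 111.5 [416.9796 222.6735] ((0.5349151492118835, -0.24153491854667664), (0.03257695212960243, 0.02987908385694027), 88.8893051147461)
top [363.4 224.3] 0.83 [ 0.5343 -0.1276  0.11  ]
top [148.7 219.9] 0.5 [0.5523 0.3264 0.11  ]
scene 1327.5 [210.641  149.9744] ((0.5301967263221741, -0.13755233585834503), (0.08494621515274048, 0.08311613649129868), 1.8156635761260986)
scene 316.5 [170.6632  80.7789] ((0.43773317337036133, -0.33279263973236084), (0.09941227734088898, 0.03621477633714676), 46.82463073730469)
scene [211.8 147.8] 0.65 [ 0.525 -0.138  0.11 ]
```

View pics/d.png

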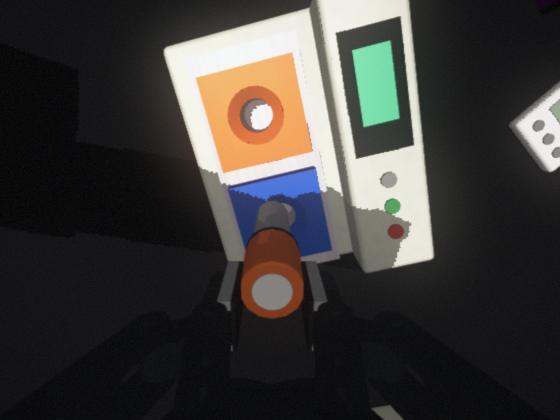

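The orange collar's mouth is at (257,114), clear of the held logger, whose head has stayed at (272,292). The wrist, top and scene estimates agree on the bore at about (0.529, -0.138). I'll lean the logger by 0.30 rad while moving to hover over the mouth.

```bash
python3 -m inch '[-3,10,0,-0.006,-0.029,0,0, -7,25,0,-0.015,-0.073,0,0, -11,40,0,-0.025,-0.122,0,0, -16,55,-2,-0.036,-0.176,0,0, -20,67,-8,-0.047,-0.230,0,0, -24,76,-14,-0.056,-0.274,0,0, -26,80,-19,-0.06,-0.294,0,0, -26,80,-19,-0.06,-0.294,0,0]'; python3 -m inch '[0,0,0,0,0,0,0, 0,0,0,0,0,0,0, 0,0,0,0,0,0,0]'
cat > s.py <<'E'
from h import *
np.set_printoptions(precision=4,suppress=True)
o=bot.get_obs(); z=-R.from_quat(o["tool_rot"]).as_matrix()[:,2]
f=np.array(o["eef_pos"])-.0958*z
print("lean deg",np.degrees(np.arccos(z[2])),"axis",z,"foot-bore mm",(f-[.529,-.138,.11])*1000,"t",o["clock"],"F",o["ft_force"],o["grip_width"])
E
python3 s.py; python3 - <<'E'
from h import *
o=bot.get_obs(); a=bot.camera("scene")[60:200,130:290]; b=bot.camera("top")[160:280,300:440]
cv2.imwrite("pics/e.png",np.hstack([cv2.resize(a,(450,394)),cv2.resize(b,(350,394))]))
E
```

```text
clock: 6.58
eef_pos: [0.4989, -0.1312, 0.2189]
tool_rot: [0.766, 0.625, 0.094, 0.114]
ft_force: [-1.4, 0.1, -2.2]
grip_width: 0.0275
grasp_force: 60.0
clock: 6.83
eef_pos: [0.5029, -0.1337, 0.2211]
tool_rot: [0.767, 0.624, 0.095, 0.116]
ft_force: [1.0, 0.3, -2.4]
grip_width: 0.0276
grasp_force: 60.0
lean deg 17.260037412031878 axis [-0.2907  0.0595  0.955 ] foot-bore mm [ 1.7935 -1.4356 19.6562] t 6.8333 F [ 1.0172  0.2759 -2.4487] 0.027588608884746887
```

View pics/e.png

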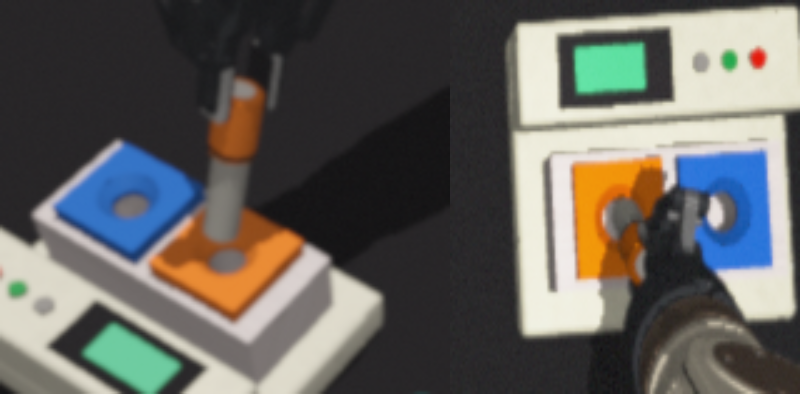

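The scene crop shows the leaning foot about 20 mm straight above the orange mouth at (225,250), and the top crop agrees. Now I'll lower the edge into the mouth and dwell.

```bash
python3 -m inch '[-1,1,-5,0,0,0,0, -1,1,-11,0,0,0,0, -1,1,-17,0,0,0,0, -1,1,-21,0,0,0,0, -1,1,-23,0,0,0,0, -1,1,-23,0,0,0,0, -1,1,-23,0,0,0,0, -1,1,-23,0,0,0,0]'; python3 s.py;  python3 - <<'E'
from h import *
o=bot.get_obs(); a=bot.camera("scene")[60:200,130:290]; b=bot.camera("top")[160:280,300:440]
cv2.imwrite("pics/f.png",np.hstack([cv2.resize(a,(450,394)),cv2.resize(b,(350,394))]))
E
```

```text
clock: 7.6
eef_pos: [0.5011, -0.1324, 0.1975]
tool_rot: [0.767, 0.624, 0.095, 0.116]
ft_force: [2.9, -1.3, -3.4]
grip_width: 0.0276
grasp_force: 59.9
lean deg 17.23038971148206 axis [-0.2902  0.0594  0.9551] foot-bore mm [-0.0536 -0.1345 -3.9667] t 7.6 F [ 2.8527 -1.288  -3.357 ] 0.027619168688521614
```

View pics/f.png

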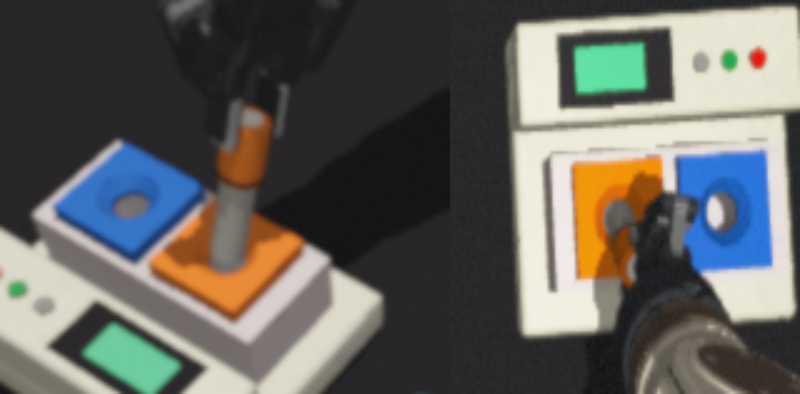

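The foot is in the mouth, centred on the orange cone at crop (228,260), leaning 17.2° with almost no force. Next I'll straighten it, pivoting about the foot.

```bash
python3 -m inch '[4.5,-0.9,1.3,0.01,0.049,0,0, 9.1,-1.9,2.4,0.02,0.098,0,0, 13.7,-2.8,3.2,0.03,0.147,0,0, 18.3,-3.8,3.8,0.04,0.196,0,0, 23,-4.7,4.2,0.05,0.245,0,0, 27.7,-5.7,4.3,0.06,0.294,0,0, 27.7,-5.7,4.3,0.06,0.294,0,0, 27.7,-5.7,4.3,0.06,0.294,0,0]'; python3 -m inch '[0,0,0,0,0,0,0, 0,0,0,0,0,0,0]';python3 s.py
```

```text
clock: 8.37
eef_pos: [0.5286, -0.1379, 0.2006]
tool_rot: [0.775, 0.631, -0.0, -0.001]
ft_force: [-0.2, -0.2, -2.1]
grip_width: 0.0273
grasp_force: 60.5
clock: 8.53
eef_pos: [0.5279, -0.1379, 0.2017]
tool_rot: [0.775, 0.631, 0.0, 0.0]
ft_force: [0.5, -0.5, -2.8]
grip_width: 0.0277
grasp_force: 60.4
lean deg 0.0292037288986798 axis [-0.0005  0.0002  1.    ] foot-bore mm [-1.0924  0.0785 -4.1232] t 8.5333 F [ 0.4608 -0.5259 -2.8373] 0.02769444770268178
```

Upright, free of contact. Now sliding down slowly while watching the force, with a first stage to about 17 mm.

```bash
python3 -m inch '[0,0,-2,0,0,0,0, 0,0,-4,0,0,0,0, 0,0,-6,0,0,0,0, 0,0,-8,0,0,0,0, 0,0,-10,0,0,0,0, 0,0,-12,0,0,0,0, 0,0,-13,0,0,0,0, 0,0,-13,0,0,0,0]'; python3 s.py
```

```text
clock: 9.2
eef_pos: [0.5283, -0.138, 0.1881]
tool_rot: [0.775, 0.631, -0.0, -0.0]
ft_force: [0.1, -0.3, -2.9]
grip_width: 0.0276
grasp_force: 60.4
lean deg 0.04256888631390534 axis [ 0.0007 -0.0002  1.    ] foot-bore mm [ -0.7422   0.0565 -17.6502] t 9.2 F [ 0.1391 -0.2758 -2.9072] 0.027579002550188046
```

```bash
python3 -m inch '[0,0,-4,0,0,0,0, 0,0,-9,0,0,0,0, 0,0,-14,0,0,0,0, 0,0,-19,0,0,0,0, 0,0,-24,0,0,0,0, 0,0,-28,0,0,0,0, 0,0,-31,0,0,0,0, 0,0,-31,0,0,0,0]'; python3 s.py; python3 -m inch '[0,0,-1,0,0,0,0, 0,0,-2,0,0,0,0, 0,0,-3,0,0,0,0, 0,0,-4,0,0,0,0, 0,0,-4,0,0,0,0]'; python3 s.py
```

```text
clock: 9.87
eef_pos: [0.5283, -0.138, 0.1568]
tool_rot: [0.775, 0.631, -0.0, -0.0]
ft_force: [0.4, -1.3, -3.1]
grip_width: 0.0277
grasp_force: 60.4
lean deg 0.05121538822364834 axis [ 0.0009 -0.      1.    ] foot-bore mm [ -0.7767  -0.032  -49.0458] t 9.8667 F [ 0.3856 -1.2578 -3.0873] 0.02772671506584825
clock: 10.28
eef_pos: [0.5285, -0.138, 0.1535]
tool_rot: [0.775, 0.631, 0.0, 0.0]
ft_force: [0.2, -0.4, -2.4]
grip_width: 0.0275
grasp_force: 60.4
lean deg 0.005145291442824256 axis [-0.0001  0.      1.    ] foot-bore mm [ -0.4527  -0.0147 -52.2668] t 10.2833 F [ 0.2292 -0.409  -2.3652] 0.027463865130385828
```

```bash
python3 -m inch '[0,0,-0.5,0,0,0,0, 0,0,-1,0,0,0,0, 0,0,-1.5,0,0,0,0, 0,0,-2,0,0,0,0, 0,0,-2,0,0,0,0]'; python3 s.py
```

```text
clock: 10.7
eef_pos: [0.5286, -0.138, 0.1519]
tool_rot: [0.775, 0.631, 0.0, 0.0]
ft_force: [-0.7, -0.9, 1.1]
grip_width: 0.0277
grasp_force: 60.8
lean deg 0.023671444399650573 axis [-0.0004  0.0001  1.    ] foot-bore mm [ -0.3476  -0.0479 -53.8837] t 10.7 F [-0.6538 -0.8774  1.115 ] 0.02767930518336209
```

The force has turned from hanging to pressing on the floor at 54 mm, so the logger is home. Releasing, then retreating straight up.

```bash
python3 -m inch '[0,0,0,0,0,0,60, 0,0,0,0,0,0,60, 0,0,0,0,0,0,60, 0,0,0,0,0,0,60, 0,0,0,0,0,0,60, 0,0,0,0,0,0,60]';  python3 -m inch '[0,0,5,0,0,0,60, 0,0,20,0,0,0,60, 0,0,45,0,0,0,60, 0,0,75,0,0,0,60, 0,0,100,0,0,0,60, 0,0,120,0,0,0,60, 0,0,120,0,0,0,60, 0,0,120,0,0,0,60]'; python3 -m inch '[0,-20,0,0,0,0,60, 0,-50,0,0,0,0,60, 0,-80,0,0,0,0,60, 0,-90,0,0,0,0,60, 0,-90,0,0,0,0,60, 0,-90,0,0,0,0,60]'; python3 - <<'E'
from h import *
a=bot.camera("scene"); b=bot.camera("top")[120:280,120:440]
cv2.imwrite("pics/g.png",np.hstack([a[40:340,100:480],cv2.resize(b,(400,300))]))
E
```

```text
clock: 11.2
eef_pos: [0.5286, -0.138, 0.1517]
tool_rot: [0.775, 0.631, 0.0, 0.0]
ft_force: [-0.1, 1.1, -0.4]
grip_width: 0.0513
grasp_force: 0.0
clock: 11.87
eef_pos: [0.5294, -0.1382, 0.2734]
tool_rot: [0.775, 0.631, 0.001, 0.002]
ft_force: [0.1, -0.5, -1.1]
grip_width: 0.0515
grasp_force: 0.0
clock: 12.37
eef_pos: [0.5279, -0.2278, 0.2703]
tool_rot: [0.776, 0.631, -0.0, -0.001]
ft_force: [0.4, -0.3, -0.2]
grip_width: 0.0515
grasp_force: 0.0
```

View pics/g.png

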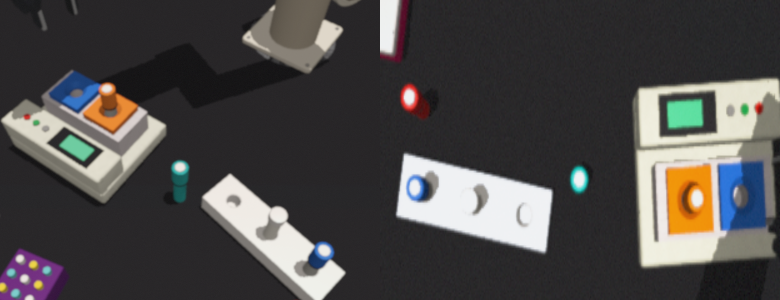

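The orange logger stands upright in the orange-collared bore at scene crop (108,100), with only its head showing. The blue logger is still in the rack at (320,255), and the robot is clear of everything.

```bash
python3 -c "
from workcell import bot
print(bot.job_done())"
```

```text
the job is handed in; nothing more can be done
None
```

The orange logger is fully home and released in the orange-collared bore, led in at a 17° lean and then straightened; the blue logger was left standing in the rack, and the job was handed in about 12.5 s in (no verdict was returned).

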